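Lock the vial carousel's bayonet ring

ROBOT

A 7-joint arm with a two-finger parallel gripper is mounted at the origin on the work surface. World frame = base frame: x ahead of the robot, y to its left, z up, the work surface at z = 0. Lengths are in m, angles in rad, forces in N, time in s.
With the tool pointing down it reaches from about 0.4 to 0.85 m from the base axis. Payload 4.4 kg.
Tool frame: the origin (TCP) lies midway between the tips of the shut fingers; the grasp point (between the pads) lies hold_point_z behind it (hold_point_z is the distance from the TCP to the grasp point, in m); z points along the fingers, x is the direction in which the jaws open and shut, and the axes are right-handed (so a half turn about z gives the same grasp; the last joint's range is limited). The gripper opens to 94 mm and grips with 3 to 60 N. Pads are 16 mm wide; open, the fingers measure 119 mm over their backs; the gripper's body (75 mm by 177 mm) begins 78 mm behind the grasp point.
Start: joints at [1.257, 0.628, 0.038, 1.517, -0.027, 0.996, -0.02], TCP at [0.159, -0.63, 0.205] pointing down, gripper open.
Joint ranges: [-3.06, 3.06], [-0.37, 2.12], [-1.25, 1.32], [0.18, 2.47], [-1.1, 4.24], [0.23, 1.98], [-2.94, 2.94]. Speed limits (rad/s): [2.57, 2.57, 3.14, 3.14, 3.14, 3.14, 3.14].

INTERFACE

Orientations are given as a rotation vector (axis times angle).
In Python, from station import * gives the robot as it stands.
- The arm moves only by the tool carry_out, never from a script. Its argument "steps" is a list of rows, each a list of 7 numbers: the shift along the world's x, y, z in m, then the turn, a rotation vector about the world's x, y, z in degrees, then the finger opening in m, from 0 to 0.094. A call has 1 to 20 rows; each row is the pose to reach, as a shift and turn from the pose measured when the call began; what a row does not reach only later rows make up. A row lasts 1/8 s, in which the tool goes at most 62.5 mm and 10.7 degrees, less where a joint would pass 70% of its speed; a pose out of reach is approached as far as the arm can. A call with a gripper value outside its range is refused whole. The fingers move at their own pace and stop on an object; the grip force is fixed at half the most. Time passes only in rows, so rows that repeat a pose let the fingers close. It gives the time, the measured TCP pose, the force and the opening at its end, in the units of the state.
- get_state(): the state, without advancing time (a new reading comes with each control period).
- capture(name): name is "side" or "top"; returns the picture (420x560x3 uint8, red, green, blue); there is no depth.
- camera_params(name): a dict with "camera_matrix" (3x3 intrinsics, pixels), "xyz" and "orientation" of the camera in the world. Camera axes: x right, y down, z forward; pixel columns grow to the right and rows downward; lengths in m; the calibration is good to about 2 mm. A picture is of the moment at which its call begins. camera_params takes no time and is no camera call.
- close_job(): hands the job in, once; it reports no verdict.
The state is a dict: "clock": time; "joints": joint angles; "qvel": joint speeds; "effort": joint torques, N m; "tcp_pos": TCP position; "ee_rot": TCP orientation; "wrist_force": force on the tool from outside, world axes, zero at the start; "wrist_torque": the same for the moment, N m; "grip_width": finger opening in m.
Only numpy, scipy, OpenCV 4.12 (cv2) and the standard library are available. Lean on these libraries where they do the work, as an engineer would, in place of code of your own. Each camera call takes 0.05 s, during which the arm holds its last target.

TASK

The autosampler's vial carousel is loaded but not yet locked down. Turn the bayonet ring in the middle of the carousel clockwise (seen from above) until it clicks home, about a quarter turn, and let go of it. Leave the look-alike ring on the plain filter canister unturned, and do not push the vial rack away from its place.

Things in the scene. Friction and masses are not known exactly. Their poses are not given: they have to be found in the camera images.
- carousel_ring_grip (a point): Grip point of the grey bayonet ring (68 mm across) atop the vial carousel, a fixed round unit 190 mm across with a circle of capped vials, tops 98 mm above the bench. A grip bar, 60 long, 14 wide, stands across the ring, 115 to 147 mm above the bench. Point: on the turning axis, in the bar, 139 mm above the bench. x along the bar, y across it, z up; turns with the ring. All else is below 116 mm.
- carousel_ring (a joint): Angle of that ring (rad): grows clockwise seen from above; 0 unlocked, 1.57 locked at the stop; starts between 0.05 and 0.3. It turns easily (under 0.05 N m) to about 1.15; there a sprung roller beside the ring resists, up to about 0.3 N m, and pushes the ring back to 1.15 if let go before 1.32; past 1.35 it snaps the ring on, almost to the stop, and keeps it locked.
- filter_ring (a joint): Angle of the other ring, of the same shape, size and height, on the plain aluminium filter canister (fixed, 86 mm across, no vials), which stands left or right, on the other side from the carousel. Starts at 0 (unlocked), grows clockwise; to be left there.
- vial_rack: Loose white rack, 66 x 120 x 44 mm high over its vials, lying on the bench on the robot's left (+y), beside the unit there; origin at the centre of its underside, y along its length, z up. To be left in place.

How it is judged:
By the outcome, as a careful person would: the job done as asked, in the order asked, and still so for the second after the job is handed in, with the robot touching nothing.
It also fails if it takes over 32 s, if anything falls off the work surface, if the arm or the gripper's body presses on something with over 40 N, if the wrist force passes 120 N, or if a joint passes its speed limit or range.

## Working session

There is one attempt and no reset: what is moved stays moved. The work goes in short steps, Python scripts to look and compute and a tool call to move; the robot and the scene stay as the last step left them, time stands still between calls to the robot, and variables do not carry over. Pictures are saved under pics/ and viewed, and the job is handed in when it is done.

Besides the shell and the picture viewer there is one more tool, called after "Emit:" in YAML: its name, and indented under it one key for each argument. carry_out: Moves the arm, as the interface text tells. Its arguments: {"type":"object","properties":{"steps":{"type":"array"}},"required":["steps"]}

```bash
mkdir -p pics; ls
python3 - <<'E'
from station import *
import cv2
s=get_state()
for k in s: print(k,s[k])
for n in("top","side"):
    cv2.imwrite(f"pics/{n}0.png",capture(n)[:,:,::-1]); print(n,camera_params(n))
E
```

```text
pics
clock 0.0
joints [ 1.25720962  0.62932917  0.03841481  1.51834775 -0.02697463  0.99627763
 -0.02000606]
qvel [-8.00415974e-04  9.24166012e-05 -9.46160953e-04 -4.74114051e-04
  1.37438359e-04 -4.30462747e-04 -1.40686802e-04]
effort [-2.45699966e-04 -5.49721205e+01  1.14368923e+00 -1.86633164e+01
 -5.21179195e-02  2.35145440e-02  1.51877180e-04]
tcp_pos [ 0.15929444 -0.6295053   0.20457109]
ee_rot [-2.47808447e+00  1.92917569e+00  2.31256187e-03]
wrist_force [-0.1372727  -0.71982843 -0.69142144]
wrist_torque [-0.06004057 -0.01176949  0.0073207 ]
grip_width 0.0939900497612576
top {'camera_matrix': array([[398.95807883,   0.        , 285.94430381],
       [  0.        , 398.95807883, 206.60174242],
       [  0.        ,   0.        ,   1.        ]]), 'xyz': array([0.43240053, 0.09800463, 1.01272748]), 'orientation': array([-2.17088285,  2.18582431, -0.14701214])}
side {'camera_matrix': array([[491.32333599,   0.        , 281.16003133],
       [  0.        , 491.32333599, 203.07143266],
       [  0.        ,   0.        ,   1.        ]]), 'xyz': array([ 0.46191031, -0.56944843,  0.71124287]), 'orientation': array([-2.30338057,  0.16167537, -0.0806508 ])}
```

View pics/top0.png

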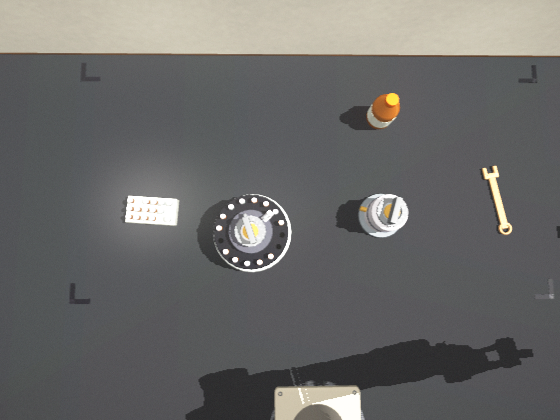

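View pics/side0.png

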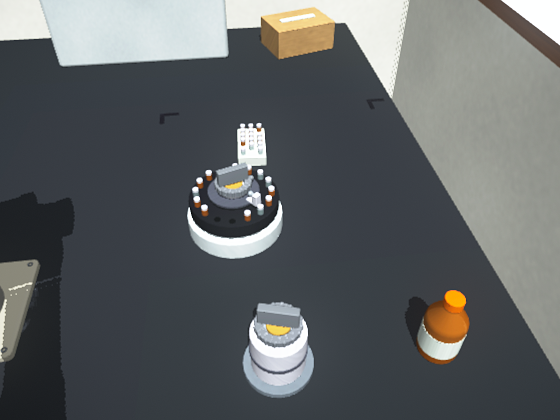

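The top view shows the carousel at about (252,232), with the filter canister at (385,213) and the rack at (152,211). The side view agrees. I'll zoom in on the carousel bar.

```bash
python3 - <<'E'
import cv2,numpy as np
a=cv2.imread("pics/top0.png")[185:280,205:300]; b=cv2.imread("pics/side0.png")[150:255,180:290]
cv2.imwrite("pics/z0.png",np.hstack([cv2.resize(a,(400,400),interpolation=2),cv2.resize(b,(400,400),interpolation=2)]))
E
cat > h.py <<'E'
from station import *
import cv2,numpy as np
from scipy.spatial.transform import Rotation as R
def ray(n,u,v,z):
    p=camera_params(n);K=p["camera_matrix"]
    d=R.from_rotvec(p["orientation"]).as_matrix()@np.linalg.solve(K,[u,v,1.]);o=p["xyz"]
    return o+d*(z-o[2])/d[2]
def proj(n,X):
    p=camera_params(n);r=R.from_rotvec(p["orientation"]).as_matrix()
    q=p["camera_matrix"]@(r.T@(np.array(X)-p["xyz"]));return q[:2]/q[2]
E
```

```text
(no output)
```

View pics/z0.png

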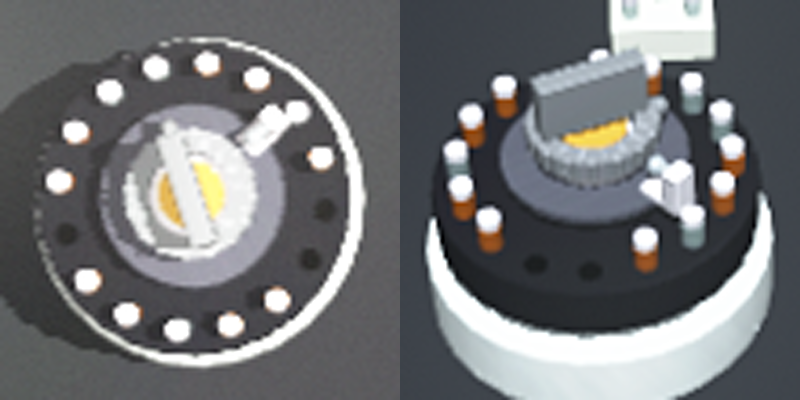

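Run:
```python
from h import *
def T(x,y): return 205+x*.2375-.38,185+y*.2375-.38
def S(x,y): return 180+(x-400)*.275-.36,150+y*.2625-.37
def rep(n,A,B):
    a,b=ray(n,*A,.147),ray(n,*B,.147);d=b-a
    print(n,a[:2],b[:2],'mid',(a+b)[:2]/2,'len',np.hypot(*d[:2]),'ang',np.degrees(np.arctan2(d[1],d[0])))
rep("top",T(168,124),T(204,245)); rep("side",S(533,82),S(644,56))
# ring/vials circle center: fit vial caps at z=.098
v=[(110,91),(156,68),(207,63),(257,78),(75,131),(59,181),(320,157),(87,280),(127,314),(177,330),(231,324),(277,299)]
P=np.array([ray("top",*T(*q),.098)[:2] for q in v])
c=np.linalg.lstsq(np.c_[2*P,np.ones(len(P))],(P**2).sum(1),rcond=None)[0]
print("vials top",c[:2],np.sqrt(c[2]+c[:2]@c[:2]))
v=[(504,86),(471,117),(456,148),(460,184),(489,220),(645,238),(693,215),(723,182),(733,145),(721,110),(691,78)]
P=np.array([ray("side",*S(*q),.098)[:2] for q in v])
c=np.linalg.lstsq(np.c_[2*P,np.ones(len(P))],(P**2).sum(1),rcond=None)[0]
print("vials side",c[:2],np.sqrt(c[2]+c[:2]@c[:2]))
# bar edges mask
s=get_state();print(R.from_rotvec(s["ee_rot"]).as_matrix().round(3))
```

```text
top [0.51039645 0.16456343] [0.44804631 0.14598117] mid [0.47922138 0.1552723 ] len 0.06506027865310558 ang -163.40432116979233
side [0.44838829 0.14804355] [0.50581723 0.16089934] mid [0.47710276 0.15447144] len 0.05885027489195584 ang 12.617956589712692
vials top [0.47595725 0.1550972 ] 0.07266582901238931
vials side [0.47727523 0.15309952] 0.07302445381442513
[[ 0.245 -0.969 -0.   ]
 [-0.969 -0.245  0.002]
 [-0.002  0.    -1.   ]]
```

Run:
```python
import station; from h import *
print([ (k,getattr(station,k)) for k in dir(station) if 'hold' in k.lower()], [k for k in dir(station) if k[0]!='_'])
s=get_state();t=s["tcp_pos"]
a=np.linspace(np.arctan2(t[1],t[0]),np.arctan2(.1545,.477),19)[1:];r=np.linspace(np.hypot(*t[:2]),np.hypot(.1545,.477),19)[1:]
for i in range(18): print(i+1,(np.array([r[i]*np.cos(a[i]),r[i]*np.sin(a[i])])-t[:2]).round(2))
```

```text
[('hold_point_z', 0.0188)] ['PlanningError', 'camera_params', 'capture', 'close_job', 'get_state', 'hold_point_z']
1 [0.05 0.02]
2 [0.1  0.05]
3 [0.15 0.09]
4 [0.19 0.12]
5 [0.23 0.17]
6 [0.27 0.21]
7 [0.3  0.25]
8 [0.32 0.3 ]
9 [0.34 0.35]
10 [0.36 0.4 ]
11 [0.37 0.45]
12 [0.38 0.5 ]
13 [0.38 0.55]
14 [0.37 0.6 ]
15 [0.37 0.65]
16 [0.35 0.7 ]
17 [0.34 0.74]
18 [0.32 0.78]
```

Emit:
carry_out:
  steps:
    - [0.05, 0.02, 0, 0, 0, 10, 0.06]
    - [0.1, 0.05, 0, 0, 0, 20, 0.06]
    - [0.15, 0.09, 0, 0, 0, 30, 0.06]
    - [0.19, 0.12, 0, 0, 0, 40, 0.06]
    - [0.23, 0.17, 0, 0, 0, 50, 0.06]
    - [0.27, 0.21, 0, 0, 0, 60, 0.06]
    - [0.3, 0.25, 0, 0, 0, 70, 0.06]
    - [0.32, 0.3, 0, 0, 0, 80, 0.06]
    - [0.34, 0.35, 0, 0, 0, 90, 0.06]
    - [0.36, 0.4, 0, 0, 0, 100, 0.06]
    - [0.37, 0.45, 0, 0, 0, 110, 0.06]
    - [0.38, 0.5, 0, 0, 0, 120, 0.06]
    - [0.38, 0.55, 0, 0, 0, 130, 0.06]
    - [0.37, 0.6, 0, 0, 0, 140, 0.06]
    - [0.37, 0.65, 0, 0, 0, 150, 0.06]
    - [0.35, 0.7, 0, 0, 0, 160, 0.06]
    - [0.34, 0.74, 0, 0, 0, 170, 0.06]
    - [0.318, 0.784, 0, 0, 0, 179, 0.06]
    - [0.318, 0.784, 0, 0, 0, 179, 0.06]

```text
clock: 2.48
tcp_pos: [0.4753, 0.1582, 0.2049]
ee_rot: [-1.942, -2.469, -0.0]
wrist_force: [0.6, 0.1, -0.7]
grip_width: 0.0602
```

Run:
```python
from h import *
s=get_state();print(s["clock"],s["joints"].round(2),s["tcp_pos"],s["wrist_force"],s["grip_width"]);print(R.from_rotvec(s["ee_rot"]).as_matrix().round(3))
a=capture("top")[165:285,195:315,::-1];b=capture("side")[90:270,150:330,::-1]
cv2.imwrite("pics/z1.png",np.hstack([cv2.resize(a,(400,400)),cv2.resize(b,(400,400))]))
```

```text
2.475 [ 0.2   0.53 -0.85  1.91  0.5   0.92  0.91] [0.47534388 0.15815539 0.20490099] [ 0.56274937  0.05066423 -0.71597248] 0.060171107337475375
[[-0.236  0.972 -0.   ]
 [ 0.972  0.236  0.   ]
 [ 0.    -0.    -1.   ]]
```

View pics/z1.png

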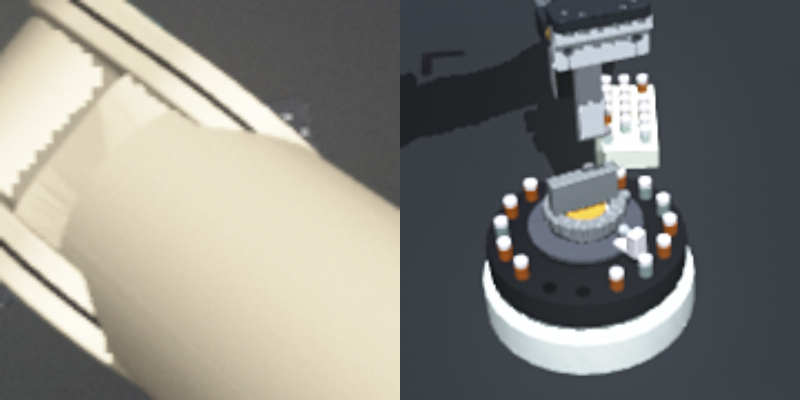

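The fingers are above the bar and the jaw axis lies across it at about 103.6°. Next I'll centre and descend.

Emit:
carry_out:
  steps:
    - [0.0015, -0.0035, -0.01, 0, 0, 0, 0.05]
    - [0.0015, -0.0035, -0.03, 0, 0, 0, 0.05]
    - [0.0015, -0.0035, -0.05, 0, 0, 0, 0.05]
    - [0.0015, -0.0035, -0.07, 0, 0, 0, 0.05]
    - [0.0015, -0.0035, -0.083, 0, 0, 0, 0.05]
    - [0.0015, -0.0035, -0.083, 0, 0, 0, 0.05]

```text
clock: 3.32
tcp_pos: [0.4784, 0.1494, 0.1204]
ee_rot: [1.953, 2.46, -0.006]
wrist_force: [-0.2, 0.2, 0.8]
grip_width: 0.05
```

Run:
```python
from h import *
s=get_state();print(s["clock"],s["joints"].round(2),s["tcp_pos"],s["wrist_force"],s["grip_width"])
b=capture("side")[90:270,150:330,::-1]
cv2.imwrite("pics/z2.png",cv2.resize(b,(600,600)))
```

```text
3.325 [ 0.13  0.65 -0.74  2.    0.64  0.75  0.8 ] [0.47839729 0.14935351 0.12036608] [-0.1939265   0.18869866  0.83253729] 0.04996693068793839
```

View pics/z2.png

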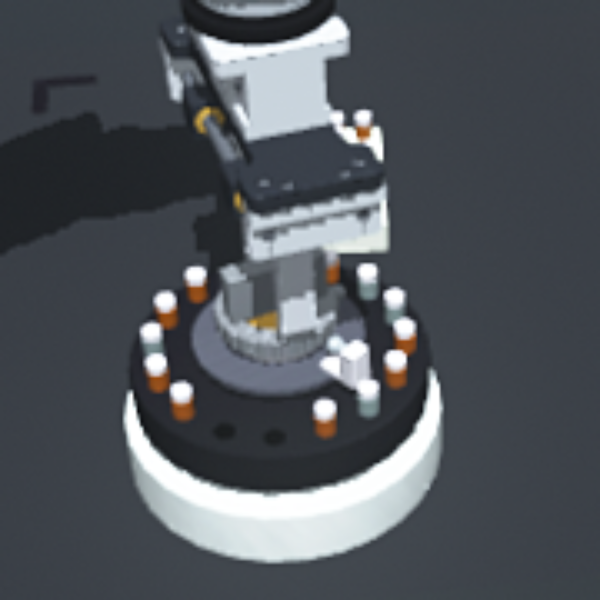

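Emit:
carry_out:
  steps:
    - [-0.001, 0.005, 0.0005, 0, 0, 0, 0.05]
    - [-0.001, 0.005, 0.0005, 0, 0, 0, 0.05]
    - [-0.001, 0.005, 0.0005, 0, 0, 0, 0.05]

```text
clock: 3.75
tcp_pos: [0.4781, 0.1551, 0.122]
ee_rot: [1.952, 2.459, -0.003]
wrist_force: [-0.2, 0.0, 0.6]
grip_width: 0.0498
```

Run:
```python
from h import *
s=get_state();print(s["clock"],s["joints"].round(2),s["tcp_pos"],s["wrist_force"],s["qvel"].round(3))
print(R.from_rotvec(s["ee_rot"]).as_matrix().round(3))
img=capture("side")[:,:,::-1].copy()
f=10/3
b=cv2.resize(img[90:270,150:330],(600,600))
t=s["tcp_pos"];m=R.from_rotvec(s["ee_rot"]).as_matrix()
for X in [t-m[:,0]*.025,t,[.477,.1545,.147],[.477-.029,.1545-.007,.147],[.477+.029,.1545+.007,.147]]:
    q=(proj("side",X)-[150,90])*f; print(q.round()); cv2.circle(b,tuple(int(i) for i in q),3,(0,0,255),-1)
cv2.imwrite("pics/z3.png",b)
```

```text
3.75 [ 0.12  0.64 -0.74  1.99  0.64  0.75  0.79] [0.47805661 0.1550758  0.12200309] [-0.24308175  0.04016227  0.57372935] [ 0.003  0.004  0.003  0.004  0.001 -0.001 -0.001]
[[-0.227  0.974  0.   ]
 [ 0.974  0.227 -0.003]
 [-0.003 -0.001 -1.   ]]
[290. 320.]
[276. 293.]
[272. 259.]
[220. 271.]
[323. 247.]
```

View pics/z3.png

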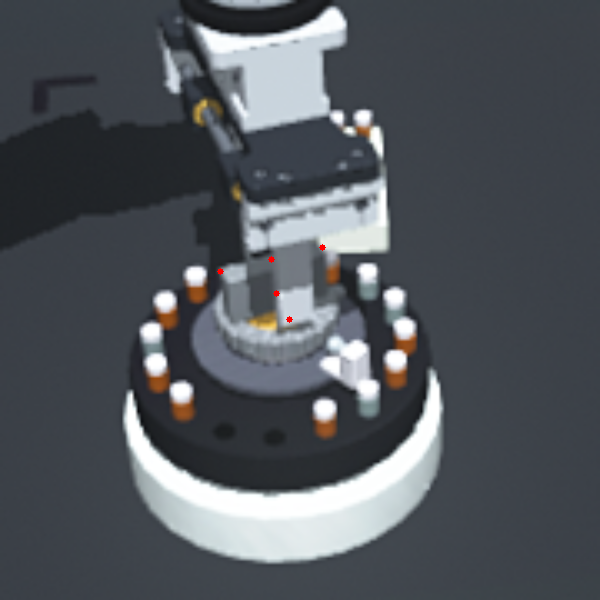

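The overlay puts the finger and bar where expected, and the forces are about zero. Now I'll close, moving 1 mm in −x.

Emit:
carry_out:
  steps:
    - [-0.001, -0.0005, 0, 0, 0, 0, 0.03]
    - [-0.001, -0.0005, 0, 0, 0, 0, 0.02]
    - [-0.001, -0.0005, 0, 0, 0, 0, 0.0]
    - [-0.001, -0.0005, 0, 0, 0, 0, 0.0]
    - [-0.001, -0.0005, 0, 0, 0, 0, 0.0]
    - [-0.001, -0.0005, 0, 0, 0, 0, 0.0]

```text
clock: 4.55
tcp_pos: [0.4772, 0.1561, 0.122]
ee_rot: [1.952, 2.461, 0.0]
wrist_force: [0.8, 6.1, -1.8]
grip_width: 0.0141
```

Emit:
carry_out:
  steps:
    - [0, 0.001, 0, 0, 0, -5, 0]
    - [0, 0.001, 0, 0, 0, -11, 0]
    - [0, 0.001, 0, 0, 0, -18, 0]
    - [0, 0.001, 0, 0, 0, -25, 0]
    - [0, 0.001, 0, 0, 0, -32, 0]
    - [0, 0.001, 0, 0, 0, -39, 0]
    - [0, 0.001, 0, 0, 0, -45, 0]
    - [0, 0.001, 0, 0, 0, -45, 0]

```text
clock: 5.55
tcp_pos: [0.477, 0.1555, 0.122]
ee_rot: [2.743, 1.526, -0.003]
wrist_force: [0.1, -1.1, 1.0]
grip_width: 0.0138
```

Run:
```python
from h import *
s=get_state();print(s["clock"],s["joints"].round(2),s["tcp_pos"],s["wrist_force"],s["wrist_torque"])
m=R.from_rotvec(s["ee_rot"]).as_matrix();print(np.degrees(np.arctan2(m[1,0],m[0,0])))
b=capture("side")[90:270,150:330,::-1]
cv2.imwrite("pics/z4.png",cv2.resize(b,(600,600)))
```

```text
5.55 [-0.02  0.59 -0.52  2.    0.47  0.68  0.17] [0.47701171 0.15546749 0.12195895] [ 0.13959613 -1.09525381  0.99234451] [-0.40946925 -0.20528746  0.04368932]
58.19290602750464
```

View pics/z4.png

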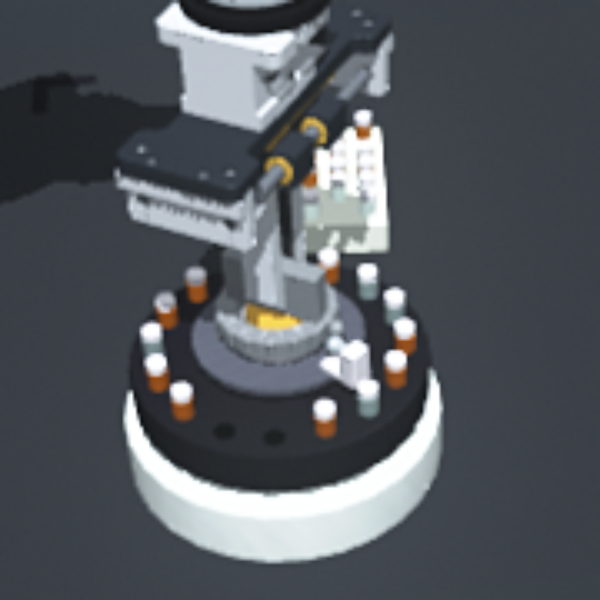

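The ring turned with the gripper by about 45°, with low forces. I'll keep turning.

Emit:
carry_out:
  steps:
    - [0, 0, 0, 0, 0, -5, 0]
    - [0, 0, 0, 0, 0, -10, 0]
    - [0, 0, 0, 0, 0, -15, 0]
    - [0, 0, 0, 0, 0, -20, 0]
    - [0, 0, 0, 0, 0, -20, 0]

```text
clock: 6.22
tcp_pos: [0.4768, 0.1552, 0.1219]
ee_rot: [2.965, 1.031, -0.005]
wrist_force: [0.7, -0.3, 0.9]
grip_width: 0.0136
```

Run:
```python
from h import *
s=get_state();print(s["clock"],s["joints"].round(2),s["tcp_pos"],s["wrist_force"],s["wrist_torque"])
m=R.from_rotvec(s["ee_rot"]).as_matrix();print(np.degrees(np.arctan2(m[1,0],m[0,0])))
```

```text
6.225 [-0.08  0.57 -0.43  2.    0.38  0.65 -0.09] [0.47675816 0.15517826 0.12194541] [ 0.68593338 -0.3092896   0.90368965] [ 0.05927243 -0.02633547 -0.19375634]
38.342534936507626
```

Emit:
carry_out:
  steps:
    - [0, 0, 0, 0, 0, -4, 0]
    - [0, 0, 0, 0, 0, -8, 0]
    - [0, 0, 0, 0, 0, -8, 0]

```text
clock: 6.6
tcp_pos: [0.4767, 0.1551, 0.1219]
ee_rot: [3.028, 0.826, -0.005]
wrist_force: [-0.6, -0.1, 0.0]
grip_width: 0.0137
```

Run:
```python
from h import *
s=get_state();print(s["clock"],s["joints"].round(2),s["tcp_pos"],s["wrist_force"],s["wrist_torque"])
m=R.from_rotvec(s["ee_rot"]).as_matrix();print(np.degrees(np.arctan2(m[1,0],m[0,0])))
```

```text
6.6 [-0.11  0.57 -0.39  2.    0.35  0.64 -0.19] [0.47670545 0.15507588 0.12194961] [-0.58132828 -0.14147223  0.04139766] [ 0.00229019 -0.10453465 -0.00846635]
30.500466694344695
```

Emit:
carry_out:
  steps:
    - [0, 0, 0, 0, 0, -3, 0]
    - [0, 0, 0, 0, 0, -6, 0]
    - [0, 0, 0, 0, 0, -6, 0]

```text
clock: 6.98
tcp_pos: [0.4766, 0.155, 0.122]
ee_rot: [3.066, 0.67, -0.006]
wrist_force: [-0.5, -0.4, 0.1]
grip_width: 0.0142
```

Run:
```python
from h import *
s=get_state();print(s["clock"],s["joints"].round(2),s["tcp_pos"],s["wrist_force"],s["wrist_torque"])
m=R.from_rotvec(s["ee_rot"]).as_matrix();print(np.degrees(np.arctan2(m[1,0],m[0,0])))
```

```text
6.975 [-0.13  0.56 -0.36  2.    0.32  0.64 -0.27] [0.47663747 0.15503801 0.12195652] [-0.5017855  -0.41959156  0.10663751] [-0.0637879  -0.07681232  0.57804182]
24.638567719758832
```

The torque went −0.19 (snap), then about 0, then +0.58 N·m, which is above the roller's 0.3, so the ring is at the stop. I'll relax, release and lift clear.

Emit:
carry_out:
  steps:
    - [0, 0, 0, 0, 0, 2, 0.0]
    - [0, 0, 0, 0, 0, 2, 0.03]
    - [0, 0, 0, 0, 0, 2, 0.05]
    - [0, 0, 0, 0, 0, 2, 0.05]
    - [0, 0, 0, 0, 0, 2, 0.05]
    - [0, 0, 0.02, 0, 0, 2, 0.05]
    - [0, 0, 0.05, 0, 0, 2, 0.05]
    - [0, 0, 0.09, 0, 0, 2, 0.05]
    - [0, -0.04, 0.13, 0, 0, 2, 0.05]
    - [0, -0.09, 0.14, 0, 0, 2, 0.05]
    - [0, -0.14, 0.14, 0, 0, 2, 0.05]
    - [0, -0.19, 0.14, 0, 0, 2, 0.05]
    - [0, -0.24, 0.14, 0, 0, 2, 0.05]
    - [0, -0.28, 0.14, 0, 0, 2, 0.05]
    - [0, -0.32, 0.14, 0, 0, 2, 0.05]
    - [0, -0.32, 0.14, 0, 0, 2, 0.05]

```text
clock: 8.98
tcp_pos: [0.4759, -0.1685, 0.2616]
ee_rot: [3.055, 0.713, -0.007]
wrist_force: [-0.7, -0.1, -0.1]
grip_width: 0.0502
```

Run:
```python
from h import *
s=get_state();print(s["clock"],s["tcp_pos"],s["wrist_force"],s["grip_width"])
A=capture("top")[:,:,::-1];B=capture("side")[:,:,::-1]
cv2.imwrite("pics/top5.png",A);cv2.imwrite("pics/side5.png",B)
cv2.imwrite("pics/z5.png",np.hstack([cv2.resize(A[185:280,205:300],(400,400),interpolation=2),cv2.resize(B[150:255,180:290],(400,400),interpolation=2)]))
```

```text
8.975 [ 0.47593333 -0.16851209  0.26161875] [-0.69851543 -0.09449495 -0.0787528 ] 0.05019341171950349
```

View pics/z5.png

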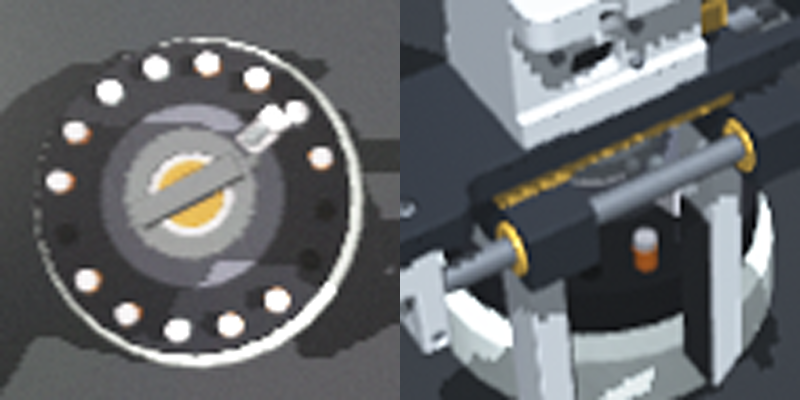

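View pics/top5.png

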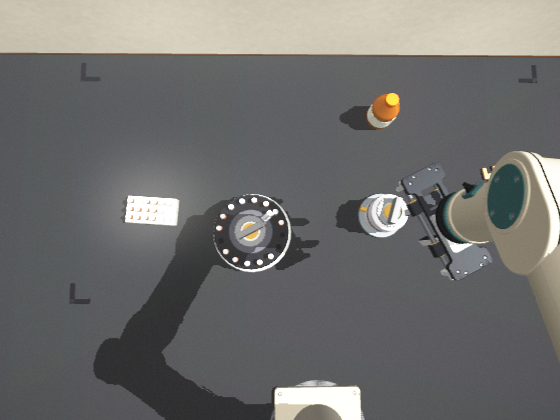

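View pics/side5.png

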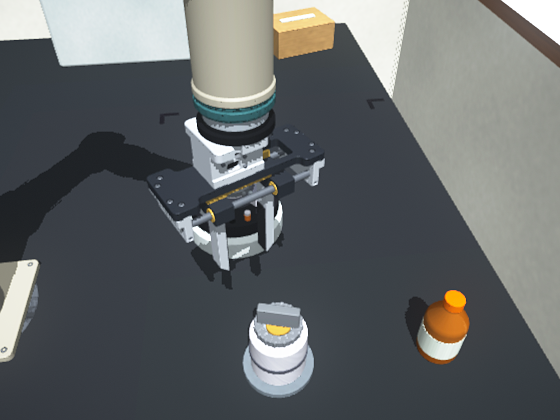

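Run:
```python
from h import *
def T(x,y): return 205+x*.2375-.38,185+y*.2375-.38
a,b=ray("top",*T(148,222),.147),ray("top",*T(244,168),.147);d=b-a
print((a+b)/2,np.hypot(*d[:2]),np.degrees(np.arctan2(d[1],d[0])))
A=cv2.imread("pics/top0.png").astype(int);B=cv2.imread("pics/top5.png").astype(int)
for n,(y0,y1,x0,x1) in dict(rack=(185,240,115,190),filt=(190,240,355,398)).items():
    print(n,np.abs(A-B)[y0:y1,x0:x1].max(2).mean(),np.abs(A-B)[y0:y1,x0:x1].max())
z=cv2.resize(cv2.imread("pics/top5.png")[170:260,200:300],(720,600),interpolation=cv2.INTER_CUBIC);cv2.imwrite("pics/z6.png",z)
A=cv2.imread("pics/side0.png").astype(int);B=cv2.imread("pics/side5.png").astype(int)
print("filt side",np.abs(A-B)[295:395,240:320].max())
```

```text
[0.47371134 0.15003951 0.147     ] 0.056322988265787605 -60.90334681014266
rack 5.630060606060606 35
filt 5.463255813953489 67
filt side 6
```

View pics/z6.png

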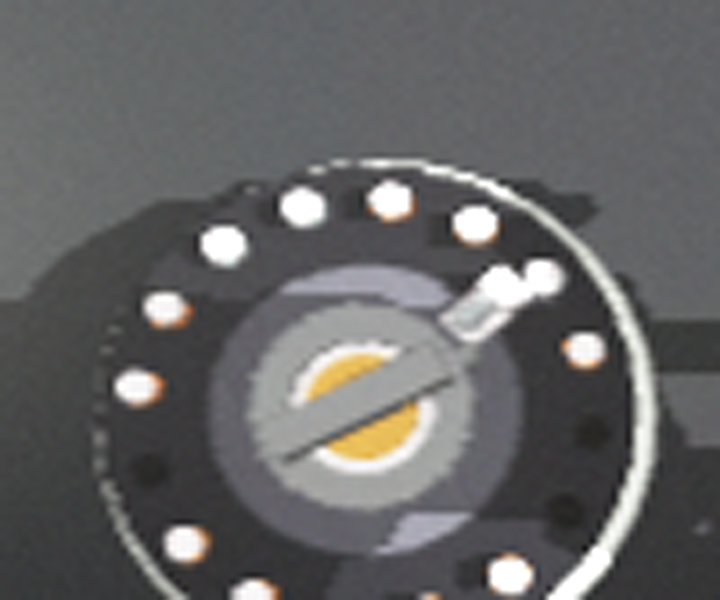

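The ring stayed turned after release: the bar is now at about −61°, against +14° at the start. If it had not passed the roller it would have sprung back to at most 63° of turn. The rack and filter look unchanged, so I'll hand in.

Run:
```python
from station import *
print(close_job(),get_state()["clock"])
```

```text
the job is handed in; nothing more can be done
the job is handed in; nothing more can be done
```

The carousel ring is turned clockwise to its stop and released, and the job was handed in at about 9 s. I gripped the bar, turned it about 79° at the gripper, backed off 2°, opened the fingers and lifted clear.

- **Locked:** The wrist torque went from −0.19 N·m as the roller snapped the ring on, to about 0, then to +0.58 N·m against the stop. That is above the roller's 0.3 N·m. After release, the top picture shows the bar about 75° from where it started. A ring that had not passed the roller would have sprung back to 63° or less.
- **Measurement spread:** The starting bar angle read 16.6° from the top camera and 12.6° from the side. I read the final angle from the top camera only, because the gripper hid the ring in the side view.
- **Filter ring and rack:** Neither moved. The side view of the filter canister is unchanged. The top view of it differs by up to 67 grey levels, which I put down to the arm's shadow and overlap without checking further. The rack sits at the same pixels in the top view.
- **Forces:** The largest reading at the end of any move was about 6 N, when the gripper closed slightly off-centre. The gripper was touching nothing at hand-in.

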